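# Touch open the finished test reader

### The job

The test reader with the green lamp has finished. Press the front edge of its cover down with a fingertip until the catch lets go, take the finger away so that the cover springs ajar by itself, then push the cover's front edge up and back with the finger until it stands wide open on its own, upright or beyond. Leave the reader with the amber lamp shut, the test inside where it lies, and everything else on the bench undisturbed.

Things in the scene. Friction and masses are not known exactly. Their poses are not given: they have to be found in the camera images.
- ready_reader: the reader that has finished (GREEN lamp, full green bar), fixed, 200 mm deep, 140 mm wide, 93 mm high, white with a teal band. Origin: centre of its underside; x axis from its front to its back, z up; the front faces the robot, turned up to 0.4 rad. A light grey cover, 130 x 130 x 10 mm, hinged at its rear, makes the front of its top; lamp and display are on the deck behind
- ready_cover (a joint): hinge of the green-lamp reader's cover, rad, grows as it swings up and back: -0.049 pressed to the stop, 0 shut and held by its catch, about 0.52 ajar on its spring, 1.9 fully back. From ajar it swings on with 1 to 2 N at the front edge; from about 1.4 on the stiff hinge lets it stand by itself, below that it may sink back to ajar
- ready_mark (a point): centre of the teal ribbed thumb mark (24 x 46 mm) on that cover, 18 mm in from its front edge, 112 mm from the hinge, 93 mm above the table when shut; moves with the cover. Press here, 2 to 3 N: the catch is freed 3.3 mm down (hard stop at 5.5 mm) and, let go, the cover springs ajar in 0.5 s. Too short a press, or pressing an open cover right down, leaves it latched
- ready_edge (a point): middle of the lower rim of that cover's front skirt (130 mm wide), outer face: 130 mm in front of the hinge axis and 16 mm below it in the cover's frame; 70 mm above the table when shut, 136 mm ajar; moves with the cover. The catch's steel striker, 6 mm thick, hangs under the middle of the cover 20 mm behind the skirt, to 31 mm below the hinge axis: push 25 mm or more beside it
- ready_hinge (a point): middle of that cover's hinge axis: 30 mm behind the reader's centre, 86 mm above the table, level, along the reader's y axis; does not move
- busy_reader: the reader still running (AMBER lamp, part-filled amber bar), fixed, 200 mm deep, 140 mm wide, 93 mm high, white with a teal band. Origin: centre of its underside; x axis from its front to its back, z up; the front faces the robot, turned up to 0.4 rad. A light grey cover, 130 x 130 x 10 mm, hinged at its rear, makes the front of its top; lamp and display are on the deck behind
- busy_cover (a joint): hinge of the amber-lamp reader's cover, built and latched like the other's; it must stay shut (0)
- strip_in: white test cassette, 70 x 20 x 5 mm, loose in its nest inside the green-lamp reader, under the cover; origin: centre of its underside
- strip_used: white test cassette, 70 x 20 x 5 mm, lying on the table in front of the readers; origin: centre of its underside
- marker: black felt marker, 135 mm long, 13 mm thick, lying on the table in front of the readers; origin: on its underside near the middle, x axis along it
- dropper: small white dropper bottle with a teal label, 28 mm wide, 72 mm tall, standing in front of the readers; origin: centre of its underside
- pen_cup: dark metal cup, 76 mm wide, 100 mm tall, with pens that reach 160 mm, beside a reader; origin: centre of its underside
- gel: hand gel pump bottle, 60 mm wide, 177 mm tall, beside a reader; origin: centre of its underside
- tube_rack: mint rack with capped tubes, 50 x 170 mm, 88 mm tall, behind the readers; origin: centre of its underside, its long side along its y axis

How it is judged (in metres and radians):
On the way, in this order (a step that is already met when the one before it is completed fails the run):
1. the fingers press the green-lamp reader's cover down past its catch (value of joint ready_cover below -0.025 rad and contact force between the fingers and ready_reader above 0.3 N), for 0.02 s.
2. the finger is taken away and the cover has sprung ajar by itself (value of joint ready_cover between 0.35 and 0.75 rad and contact force between each of the arm, the fingers and ready_reader below 0.05 N), for 0.1 s.
At the end, for the whole second after the job is handed in: the green-lamp reader's cover stands open by itself at 1.4 rad (80 degrees) or more and at rest; the amber-lamp reader's cover is shut (within -0.015 to 0.03 rad); the test inside is within 15 mm of where it lay; the loose things are upright and within 30 mm of where they were (value of joint ready_cover above 1.4 rad and velocity of joint ready_cover between -0.1 and 0.1 rad/s and value of joint busy_cover between -0.015 and 0.03 rad and distance of strip_in from where it was at the start of the episode below 0.015 m and distance of each of strip_used, marker, dropper, pen_cup, gel, tube_rack from where it was at the start of the episode below 0.03 m and angle between each of strip_used, marker, dropper, pen_cup, gel, tube_rack's own z axis and vertical below 0.2 rad); the robot touches nothing.
It fails at once if the amber-lamp reader's cover is pressed in or opened (not (value of joint busy_cover between -0.015 and 0.03 rad)).
It fails at once if the test inside the reader is moved by more than 15 mm (distance of strip_in from where it was at the start of the episode above 0.015 m).
It fails at once if a loose thing on the bench is shoved, lifted or carried by more than 30 mm, or tipped (distance of any of strip_used, marker, dropper, pen_cup, gel, tube_rack from where it was at the start of the episode above 0.03 m or angle between any of strip_used, marker, dropper, pen_cup, gel, tube_rack's own z axis and vertical above 0.3 rad).
It also fails if it takes over 42 s, if anything falls off the work surface, if the arm or the gripper's body presses on something with over 40 N, if the wrist force passes 120 N, or if a joint passes its speed limit or range.

### The arm

A 7-joint arm with a two-finger parallel gripper is mounted at the origin on the work surface. World frame = base frame: x ahead of the robot, y to its left, z up, the work surface at z = 0. Lengths are in mm, angles in degrees, forces in N, time in s.
With the tool pointing down it reaches from about 350 to 900 mm from the base axis. Payload 19.9 kg.
Tool frame: the origin (TCP) lies at the very end of the fingers, on their centre line; the grasp point (between the pads) lies 19 mm behind it; z points along the fingers, y is the direction in which the jaws open and shut (so a half turn about z gives the same grasp; the last joint's range is limited). The gripper opens to 85 mm and grips with 20 to 120 N. Pads are 22 mm wide; open, the fingers measure 114 mm over their backs; the gripper's body (76 mm by 85 mm) begins 54 mm behind the grasp point. The pads swing forward as they close: fully open they stand 13 mm farther back than shut.
Start: joints at [62.481, 23.915, -0.59, 92.452, 0.269, 63.638, -3.037], TCP at [265.526, -565.771, 231.26] pointing down, gripper open.
Joint ranges: [-161.28, 161.28], [-22.2, 115.67], [-73.04, 71.86], [3.21, 147.25], [-68.34, 248.33], [10.77, 114.83], [-161.83, 161.83]. Speed limits (degrees/s): [108.29, 108.29, 136.94, 136.94, 172.46, 172.46, 172.46].

### API

Orientations are given as a 3x3 rotation matrix whose columns are the frame's x, y, z axes.
In Python, from workcell import env gives the robot as it stands. The module is installed in compiled form; this text tells all that it offers.
- The arm moves only by the tool move_arm, never from a script. Its argument "deltas" is one flat list of numbers, 7 for each row, row after row: the opening, from 0 (shut) to 1 (fully open), then the shift along the world's x, y, z in m, then the turn, a rotation vector about the world's x, y, z in rad. In form: [jaw, x, y, z, rx, ry, rz, jaw, x, y, z, rx, ry, rz, ...]. A call has 1 to 20 rows; each row shifts and turns the pose as measured when the row begins; what a row does not reach is not made up. A row lasts 1/8 s, in which the tool goes at most 62.5 mm and 10.7 degrees, less where a joint would pass 70% of its speed; a pose out of reach is approached as far as the arm can. A call is refused whole if a number of a shift passes 0.0625 or a number of a turn 0.188, either way. A call with a gripper value outside its range is refused whole. The fingers move at their own pace and stop on an object; "force" is the grip in N (left out, the last holds). Time passes only in rows, so rows that do not move let the fingers close. It gives the time, the measured TCP pose, the force and the opening at its end, in the units of the state.
- env.state(): the state, without advancing time (a new reading comes with each control period).
- env.get_image(name): name is "scene" or "top"; returns (picture, depth): 480x640x3 uint8, blue, green, red; 480x640 float32, mm along the optical axis (not along the pixel's ray), 0 where there is no reading.
- env.calibration(name): a dict with "fx", "fy", "cx", "cy" (pixels), "k1" (the pictures are not rectified: a ray, as slopes to the right and down, at radius r is drawn at 1 + k1 r^2 times it, then the intrinsics apply), "view" (4x4, takes a point from world to camera coordinates). Camera axes: x right, y down, z forward; pixel columns grow to the right and rows downward; lengths in mm; the calibration is good to about 2 mm. A picture is of the moment at which its call begins. calibration takes no time and is no camera call.
- env.finish_job(): hands the job in, once; it reports no verdict.
The state is a dict: "clock": time; "qpos": joint angles; "dq": joint speeds; "effort": joint torques, N m; "tool_pos": TCP position; "eef_rot": TCP orientation; "ft_force": force on the tool from outside, world axes, zero at the start; "torque": the same for the moment, N m; "gripper_width": opening from 0.0 (shut) to 1.0 (fully open).
Only numpy, scipy, OpenCV 4.12 (cv2) and the standard library are available. Lean on these libraries where they do the work, as an engineer would, in place of code of your own. Each camera call takes 0.05 s, during which the arm holds its last target. There are 200 camera calls.

## Working session

There is one attempt and no reset: what is moved stays moved. The work goes in short steps, Python scripts to look and compute and a tool call to move; the robot and the scene stay as the last step left them, time stands still between calls to the robot, and variables do not carry over. Pictures are saved under pics/ and viewed, about 8 in all and at most 12, crops included, and the job is handed in when it is done.

Besides the shell and the picture viewer there is one more tool, called after "Emit:" by a JSON object that holds its "fn" and its "kwargs". move_arm: Moves the arm, as the interface text tells. Its arguments: {"type":"object","properties":{"deltas":{"type":"array","items":{"type":"number"}},"force":{"type":"number"}},"required":["deltas"]}

```bash
mkdir -p pics; cat > h.py <<'E'
import numpy as np, cv2
from workcell import env
def snap(n,tag):
    im,d=env.get_image(n); cv2.imwrite(f'pics/{tag}.png',im); np.save(f'pics/{tag}.npy',d); return im,d
def unproj(n,d,u,v,z=None):
    c=env.calibration(n); x=(u-c['cx'])/c['fx']; y=(v-c['cy'])/c['fy']
    a,b=x,y
    for _ in range(20):
        s=1+c['k1']*(a*a+b*b); a,b=x/s,y/s
    V=np.linalg.inv(np.array(c['view']))
    if z is None:
        D=d[int(round(v)),int(round(u))]
        return (V@[a*D,b*D,D,1])[:3]
    o=V[:3,3]; r=V[:3,:3]@[a,b,1]; return o+r*(z-o[2])/r[2]
E
python3 - <<'E'
from h import *
for n in('scene','top'): snap(n,n+'0')
print(env.state()); print(env.calibration('top'))
E
```

```text
{'clock': 0.1, 'qpos': array([62.48147343, 23.94573563, -0.59123355, 92.48022143,  0.26842664,
       63.63660798, -3.0382264 ]), 'dq': array([-0.06906948, -0.18304457,  0.01735595,  0.02722903,  0.00357644,
        0.05269683,  0.00995422]), 'effort': array([ 2.59482440e-03, -8.65821791e+01,  6.81209285e-01, -4.35639739e+01,
        1.93090743e-02,  4.84970107e-03,  2.07064209e-04]), 'tool_pos': array([ 265.40884722, -565.52630509,  230.72417588]), 'eef_rot': array([[ 9.05271636e-01,  4.24832914e-01, -5.10728671e-04],
       [ 4.24833216e-01, -9.05271152e-01,  9.37833672e-04],
       [-6.39253213e-05, -1.06596873e-03, -9.99999430e-01]]), 'ft_force': array([-0.14871191, -0.37478753, -0.45868188]), 'torque': array([ 0.02642171, -0.00432188,  0.00409005]), 'gripper_width': 0.9988481825488175}
{'fx': 575.7501491874681, 'fy': 575.7501491874681, 'cx': 319.92139464596653, 'cy': 234.08378709948406, 'k1': -0.0030013813712753373, 'view': array([[ 2.71275150e-02, -9.99628437e-01, -2.66184076e-03,
        -1.94760760e+01],
       [-9.90973671e-01, -2.65427424e-02, -1.31402685e-01,
         5.59173438e+02],
       [ 1.31283208e-01,  6.20244242e-03, -9.91325501e-01,
         1.33495573e+03],
       [ 0.00000000e+00,  0.00000000e+00,  0.00000000e+00,
         1.00000000e+00]])}
```

View pics/top0.png

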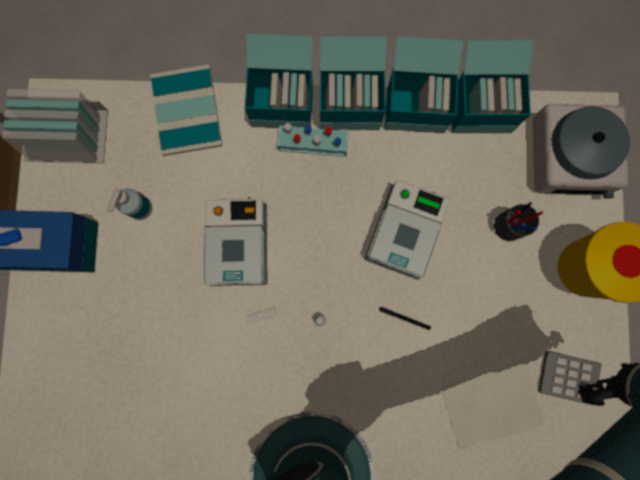

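View pics/scene0.png

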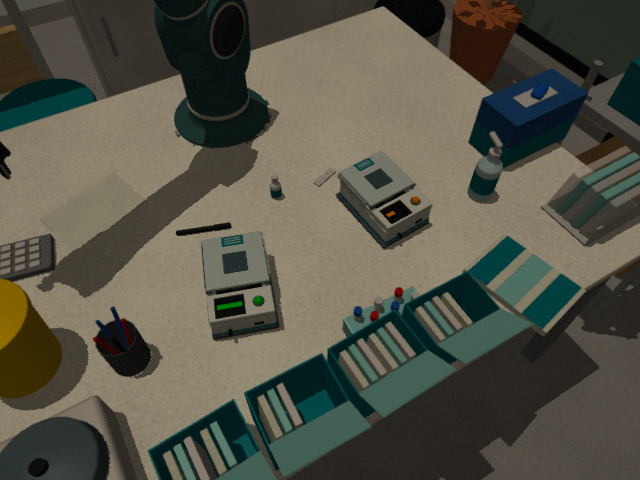

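The top view shows the green-lamp reader at about (407,228), with its mark near (398,260). The amber reader is at (235,242), the marker at (405,318), the dropper at (319,319) and the pen cup at (517,222). I'll enlarge the green reader.

```bash
python3 - <<'E'
from h import *
im=cv2.imread('pics/top0.png'); c=im[165:345,340:460]
cv2.imwrite('pics/c1.png',cv2.resize(c,None,fx=5,fy=5,interpolation=cv2.INTER_CUBIC)[:600,:])
E
```

```text
(no output)
```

View pics/c1.png

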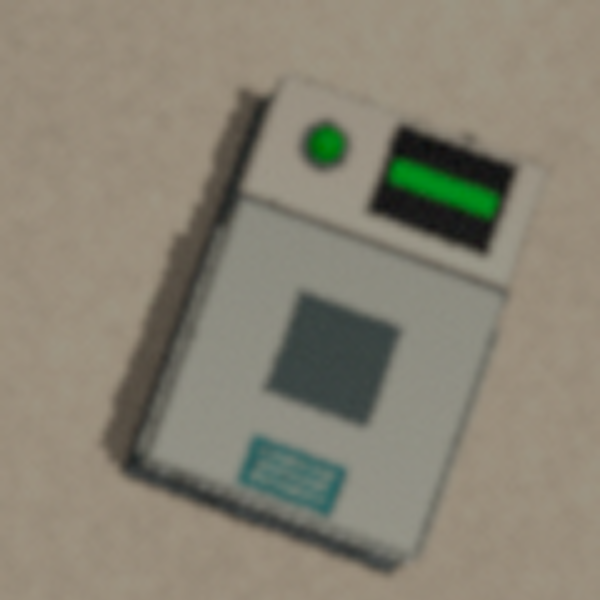

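The crop shows the mark's centre at about (292,475). The cover's corners are at about (150,458), (415,553), (243,198) and (505,290).

```bash
python3 - <<'E'
from h import *
f=lambda X,Y,z=93:unproj('top',None,340+(X+.5)/5-.5,165+(Y+.5)/5-.5,z)
fl,fr,rl,rr,m=[f(*p) for p in((150,458),(415,553),(243,198),(505,290),(292,475))]
d=np.load('pics/top0.npy'); print('depth pt',unproj('top',d,398,260), unproj('top',d,405,235))
print(fl,fr,rl,rr,m)
print('w',np.linalg.norm(fr-fl),np.linalg.norm(rr-rl),'d',np.linalg.norm(rl-fl),np.linalg.norm(rr-fr))
a=(rl-fl+rr-fr)[:2]; b=(fl-fr+rl-rr)[:2]
print('yaw',np.arctan2(a[1],a[0]),np.arctan2(-b[0],b[1]))
yaw=(np.arctan2(a[1],a[0])+np.arctan2(-b[0],b[1]))/2
x=np.array([np.cos(yaw),np.sin(yaw)]);y=np.array([-x[1],x[0]])
print('front mid',(fl+fr)/2,'ctr->mark',(fl+fr+rl+rr)[:2]/4-x*47, 'x',x,'y',y)
for n,u,v in(('marker',380,310),('marker',429,327),('dropper',319,319),('cup',517,222),('strip',262,314),('busy',235,242)): print(n,unproj('top',d,u,v))
E
```

```text
depth pt [ 497.42947865 -183.466552     93.58608528] [ 555.73113825 -199.59220473   88.71626067]
[ 504.4089399  -118.96942013   93.        ] [ 464.49335393 -239.48082413   93.        ] [ 625.56075523 -159.82282958   93.        ] [ 585.97091227 -280.21458777   93.        ] [ 498.39330513 -183.53473781   93.        ]
w 126.94980306125247 126.73409606495696 d 127.85446187646652 128.1250821684349
yaw -0.32438453303846937 -0.31877520666482617
front mid [ 484.45114691 -179.22512213   93.        ] ctr->mark [ 500.51783914 -184.76682112] x [ 0.94873726 -0.31606584] y [0.31606584 0.94873726]
marker [ 384.11312557 -152.3313979    12.47593045]
marker [ 347.31366729 -268.54293056   15.6403992 ]
dropper [359.81699179  -7.80753955  70.9789598 ]
cup [ 600.87311891 -473.39359963   38.83655496]
strip [366.94373295 129.60001555   1.60660156]
busy [528.14924755 187.71779386  97.50598699]
```

Emit:
{"fn": "move_arm", "kwargs": {"deltas": [0, 0.024, 0.048, 0.005, 0, 0, -0.126, 0, 0.024, 0.048, 0.005, 0, 0, -0.126, 0, 0.024, 0.048, 0, 0, 0, -0.126, 0, 0.024, 0.048, 0, 0, 0, -0.126, 0, 0.024, 0.048, 0, 0, 0, -0.126, 0, 0.024, 0.048, 0, 0, 0, -0.126, 0, 0.024, 0.048, 0, -0.037, -0.111, 0, 0, 0.024, 0.048, 0, -0.037, -0.111, 0, 0, 0, 0, 0, -0.037, -0.111, 0, 0, 0, 0, 0, -0.037, -0.111, 0, 0, 0, 0, 0, -0.037, -0.111, 0, 0, 0, 0, 0, -0.037, -0.111, 0], "force": 40}}

```text
clock: 1.6
tool_pos: [456.1, -173.6, 241.0]
eef_rot: [[0.764, -0.341, 0.547], [-0.275, -0.94, -0.202], [0.583, 0.004, -0.812]]
ft_force: [-0.1, -0.5, 0.4]
gripper_width: -0.001
```

Emit:
{"fn": "move_arm", "kwargs": {"deltas": [0, 0.016, -0.004, -0.03, -0.02, -0.05, 0, 0, 0.016, -0.004, -0.04, 0, 0, 0, 0, 0.016, -0.004, -0.04, 0, 0, 0, 0, 0, 0, -0.01, 0, 0, 0, 0, 0, 0, 0, 0, 0, 0]}}

```text
clock: 2.22
tool_pos: [479.3, -175.0, 198.8]
eef_rot: [[0.774, -0.355, 0.524], [-0.282, -0.935, -0.218], [0.567, 0.021, -0.824]]
ft_force: [-0.6, 0.3, -0.2]
gripper_width: -0.001
```

```bash
python3 - <<'E'
from h import *
im,d=snap('scene','s1'); s=env.state(); print(s['tool_pos'],s['qpos'],s['ft_force'],s['clock'])
cv2.imwrite('pics/s1c.png',cv2.resize(im[140:350,110:350],None,fx=2.5,fy=2.5))
E
```

```text
[ 479.18658851 -175.20299665  199.01328215] [   3.30928735    0.69220999   10.33154092  135.41558346   27.28506553
   10.85784889 -122.20929102] [ 0.22339812  0.01732607 -0.58900273] 2.275
```

View pics/s1c.png

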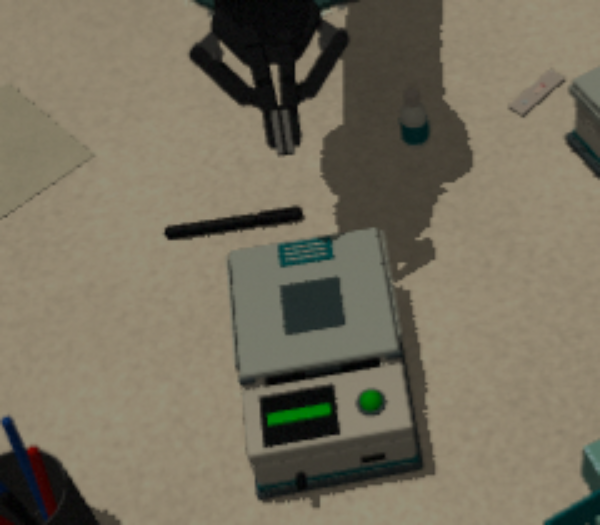

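The crop shows the closed finger in front of the reader at about (285,150), with the cover shut. Joint 6 is at its limit, so I'll tilt less.

Emit:
{"fn": "move_arm", "kwargs": {"deltas": [0, 0.01, -0.004, 0, 0.04, 0.12, 0, 0, 0.01, -0.004, -0.03, 0.04, 0.12, 0, 0, 0.01, -0.004, -0.03, 0, 0, 0, 0, 0, 0, -0.02, 0, 0, 0, 0, 0, 0, 0, 0, 0, 0]}}

```text
clock: 2.9
tool_pos: [508.3, -190.8, 119.7]
eef_rot: [[0.876, -0.355, 0.326], [-0.32, -0.934, -0.158], [0.361, 0.034, -0.932]]
ft_force: [-0.2, 0.1, 0.8]
gripper_width: -0.0
```

```bash
python3 - <<'E'
from h import *
s=env.state(); print(s['tool_pos'],s['qpos'],s['ft_force'],s['clock'])
E
```

```text
[ 508.32733658 -190.84697351  119.70494356] [  5.67705585  15.84309479  10.67703569 125.6947268    2.81049903
  17.82159658 -97.54685514] [-0.22937414  0.056782    0.77878233] 2.9
```

Emit:
{"fn": "move_arm", "kwargs": {"deltas": [0, 0, 0.003, -0.01, 0, 0, 0, 0, 0, 0, -0.006, 0, 0, 0, 0, 0, 0, -0.004, 0, 0, 0, 0, 0, 0, -0.003, 0, 0, 0]}}

```text
clock: 3.4
tool_pos: [509.2, -188.0, 98.2]
eef_rot: [[0.875, -0.355, 0.33], [-0.32, -0.934, -0.159], [0.365, 0.033, -0.931]]
ft_force: [-0.1, 0.3, 0.6]
gripper_width: 0.005
```

Emit:
{"fn": "move_arm", "kwargs": {"deltas": [0, 0, 0, -0.003, 0, 0, 0, 0, 0, 0, -0.002, 0, 0, 0]}}

```text
clock: 3.65
tool_pos: [509.3, -188.0, 93.1]
eef_rot: [[0.874, -0.355, 0.33], [-0.32, -0.934, -0.159], [0.365, 0.033, -0.93]]
ft_force: [-1.7, 0.7, 1.9]
gripper_width: -0.001
```

Emit:
{"fn": "move_arm", "kwargs": {"deltas": [0, 0, 0, -0.002, 0, 0, 0, 0, 0, 0, -0.001, 0, 0, 0]}}

```text
clock: 3.9
tool_pos: [509.3, -188.0, 90.0]
eef_rot: [[0.874, -0.356, 0.33], [-0.32, -0.934, -0.159], [0.365, 0.033, -0.93]]
ft_force: [-6.3, 2.9, 11.9]
gripper_width: -0.006
```

Emit:
{"fn": "move_arm", "kwargs": {"deltas": [0, -0.01, 0.003, 0.03, 0, 0, 0, 0, -0.03, 0.01, 0.05, 0, 0, 0, 0, -0.03, 0.01, 0.05, 0, 0, 0, 0, -0.02, 0.006, 0, 0, 0, 0, 0, 0, 0, 0, 0, 0, 0, 0, 0, 0, 0, 0, 0, 0, 0, 0, 0, 0, 0, 0]}}

```text
invalid input at $.deltas: expected a multiple of 7 numbers
```

```bash
python3 - <<'E'
from h import *
im,d=snap('scene','s2'); s=env.state(); print(s['tool_pos'],s['qpos'],s['ft_force'],s['clock'])
cv2.imwrite('pics/s2c.png',cv2.resize(im[140:350,110:350],None,fx=2.5,fy=2.5))
E
```

```text
[ 509.27353525 -188.00070463   90.07618334] [  5.8162018   19.20153844  10.19414731 126.78433072   2.7116238
  13.15760532 -98.16967512] [-5.87632069  3.01001594 10.79219766] 3.95
```

View pics/s2c.png

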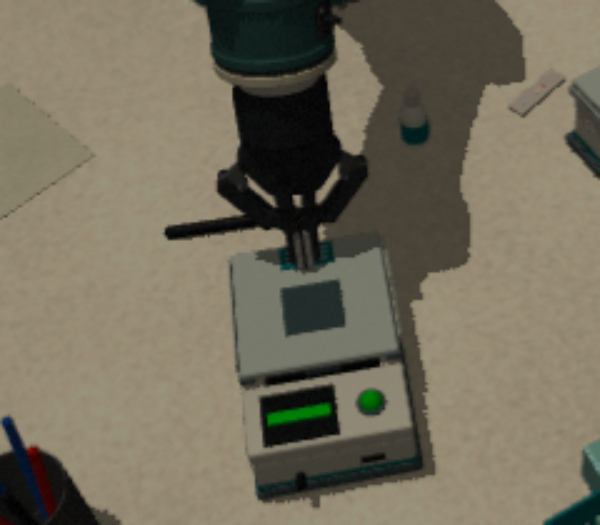

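The picture shows the finger pressing the mark at about (305,262). The retract call was malformed and refused, so the arm didn't move. I'll send it again.

Emit:
{"fn": "move_arm", "kwargs": {"deltas": [0, -0.01, 0.003, 0.03, 0, 0, 0, 0, -0.03, 0.01, 0.05, 0, 0, 0, 0, -0.03, 0.01, 0.05, 0, 0, 0, 0, -0.02, 0.006, 0, 0, 0, 0, 0, 0, 0, 0, 0, 0, 0, 0, 0, 0, 0, 0, 0, 0, 0, 0, 0, 0, 0, 0, 0]}}

```text
clock: 4.82
tool_pos: [417.8, -158.8, 223.6]
eef_rot: [[0.874, -0.356, 0.332], [-0.32, -0.934, -0.159], [0.367, 0.033, -0.93]]
ft_force: [-0.1, -0.3, -1.0]
gripper_width: -0.001
```

```bash
python3 - <<'E'
from h import *
im,d=snap('scene','s3'); s=env.state(); print(s['tool_pos'],s['qpos'],s['ft_force'],s['clock'])
cv2.imwrite('pics/s3c.png',cv2.resize(im[140:350,110:350],None,fx=2.5,fy=2.5))
E
```

```text
[ 417.87372772 -158.80103513  223.5341606 ] [-1.71766144e-04 -5.80350154e+00  1.31502154e+01  1.31980686e+02
  1.07342820e+01  3.29628547e+01 -1.05107908e+02] [0.23978005 0.35750553 0.63112881] 4.875
```

View pics/s3c.png

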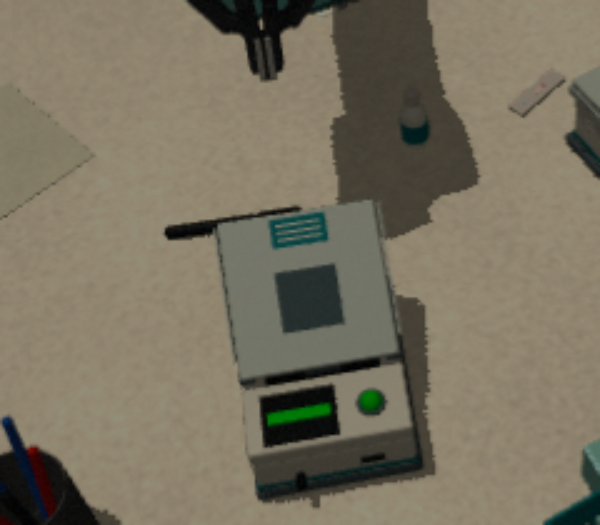

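The crop shows the cover ajar, with the mark raised to about (299,229) and the finger clear at (267,75). Next the finger goes under the rim, about 38 mm beside the middle.

Emit:
{"fn": "move_arm", "kwargs": {"deltas": [0, 0.018, 0.012, -0.02, 0, 0, 0, 0, 0.018, 0.011, -0.03, 0, 0, 0, 0, 0.016, 0, -0.03, 0, 0, 0, 0, 0.004, 0, -0.03, 0, 0, 0, 0, 0, 0, 0, 0, 0, 0]}}

```text
clock: 5.5
tool_pos: [476.7, -135.6, 108.7]
eef_rot: [[0.874, -0.356, 0.33], [-0.32, -0.934, -0.159], [0.365, 0.034, -0.93]]
ft_force: [-0.1, -0.5, 0.7]
gripper_width: 0.002
```

```bash
python3 - <<'E'
from h import *
im,d=snap('scene','s4'); s=env.state(); print(s['tool_pos'],s['eef_rot'],s['qpos'],s['ft_force'],s['clock'])
print('mark',unproj('scene',d,110+299/2.5,140+229/2.5))
h=np.array([605.7,-219.4]);x=np.array([.949,-.316]);y=np.array([.316,.949]);r=s['tool_pos'][:2]-h
print('tcp rel hinge',r@x,r@y)
cv2.imwrite('pics/s4c.png',cv2.resize(im[140:350,110:350],None,fx=2.5,fy=2.5))
E
```

```text
[ 477.33470507 -135.67228766  110.01258278] [[ 0.87363263 -0.3560912   0.33160984]
 [-0.32006638 -0.93385849 -0.15958017]
 [ 0.36650176  0.03327728 -0.92982207]] [  -2.08176703   12.86278514   11.52275385  132.04433515   14.08690349
   15.07626791 -114.77353496] [ 0.19072761 -0.54455746  0.01438188] 5.55
mark [ 518.56079966 -188.43188732  151.12785989]
tcp rel hinge -148.27662198786453 38.89416581200061
```

View pics/s4c.png

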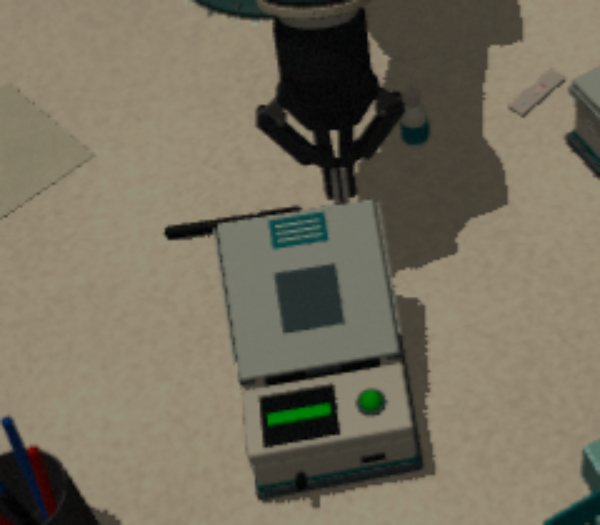

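The crop shows the fingertip in front of and below the raised rim at about (340,195), clear of the striker side. The mark's measured height of 151 mm fits an ajar cover. I'll slide in and start lifting.

Emit:
{"fn": "move_arm", "kwargs": {"deltas": [0, 0.012, -0.004, 0.002, 0, 0, 0, 0, 0.011, -0.004, 0.002, 0, 0, 0, 0, 0.005, -0.002, 0.01, 0, 0, 0, 0, 0.006, -0.002, 0.011, 0, 0, 0]}}

```text
clock: 6.05
tool_pos: [514.4, -148.9, 139.5]
eef_rot: [[0.872, -0.357, 0.334], [-0.32, -0.934, -0.16], [0.369, 0.032, -0.929]]
ft_force: [-0.4, 0.4, -0.9]
gripper_width: -0.002
```

Emit:
{"fn": "move_arm", "kwargs": {"deltas": [0, 0.008, -0.003, 0.009, 0, 0, 0, 0, 0.008, -0.003, 0.009, 0, 0, 0, 0, 0.01, -0.003, 0.008, 0, 0, 0, 0, 0.01, -0.003, 0.008, 0, 0, 0]}}

```text
clock: 6.55
tool_pos: [553.2, -161.9, 177.4]
eef_rot: [[0.871, -0.357, 0.336], [-0.321, -0.934, -0.16], [0.371, 0.032, -0.928]]
ft_force: [-0.4, 0.2, -0.6]
gripper_width: -0.001
```

```bash
python3 - <<'E'
from h import *
im,d=snap('scene','s5'); s=env.state(); print(s['tool_pos'],s['qpos'],s['ft_force'],s['clock'])
h=np.array([605.7,-219.4]);x=np.array([.949,-.316]);y=np.array([.316,.949]);r=s['tool_pos'][:2]-h
print('tcp rel hinge',r@x,r@y)
cv2.imwrite('pics/s5c.png',cv2.resize(im[140:350,110:350],None,fx=2.5,fy=2.5))
E
```

```text
[ 554.78415183 -162.25354414  178.64546158] [   3.46359617   13.1103406     7.67685967  119.00909773    8.24786274
   26.92779631 -106.61976941] [ 0.6607365  -0.68673582  1.92527965] 6.6
tcp rel hinge -66.37741996161793 38.14257859243772
```

View pics/s5c.png

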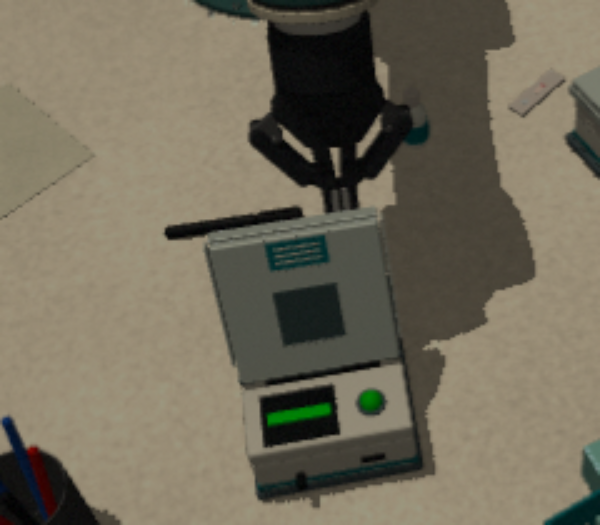

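The crop shows the cover lifting with the finger under its front edge at about (340,205), near 1.1 rad. I'll keep going past upright.

Emit:
{"fn": "move_arm", "kwargs": {"deltas": [0, 0.01, -0.0035, 0.005, 0, 0, 0, 0, 0.01, -0.0035, 0.004, 0, 0, 0, 0, 0.01, -0.0035, 0.003, 0, 0, 0, 0, 0.01, -0.0035, 0.001, 0, 0, 0, 0, 0.01, -0.0035, 0, 0, 0, 0, 0, 0.008, -0.003, 0, 0, 0, 0]}}

```text
clock: 7.35
tool_pos: [616.6, -184.0, 191.8]
eef_rot: [[0.871, -0.357, 0.337], [-0.32, -0.934, -0.16], [0.372, 0.031, -0.928]]
ft_force: [-0.4, 1.1, -1.3]
gripper_width: 0.0
```

Emit:
{"fn": "move_arm", "kwargs": {"deltas": [0, -0.02, 0.007, 0, 0, 0, 0, 0, -0.045, 0.015, 0, 0, 0, 0, 0, -0.045, 0.015, 0.02, 0, 0, 0, 0, -0.03, 0.01, 0.02, 0, 0, 0, 0, 0, 0, 0, 0, 0, 0, 0, 0, 0, 0, 0, 0, 0, 0, 0, 0, 0, 0, 0, 0]}}

```text
clock: 8.22
tool_pos: [475.3, -136.9, 231.1]
eef_rot: [[0.872, -0.357, 0.336], [-0.32, -0.934, -0.16], [0.371, 0.032, -0.928]]
ft_force: [0.7, 1.2, 1.0]
gripper_width: -0.001
```

```bash
python3 - <<'E'
from h import *
im,d=snap('scene','s6'); t,td=snap('top','t6'); s=env.state(); print(s['tool_pos'],s['ft_force'],s['clock'])
a=cv2.resize(im[140:350,110:350],None,fx=1.6,fy=1.6); b=cv2.resize(t[165:345,200:460],(400,336-59)); 
c=np.zeros((336,784,3),np.uint8); c[:,:384]=a; c[:277,384:]=b
cv2.imwrite('pics/s6c.png',c)
E
```

```text
[ 475.2070514  -136.87395361  231.0458141 ] [ 0.33572731 -0.22038592 -1.10331707] 8.325
```

View pics/s6c.png

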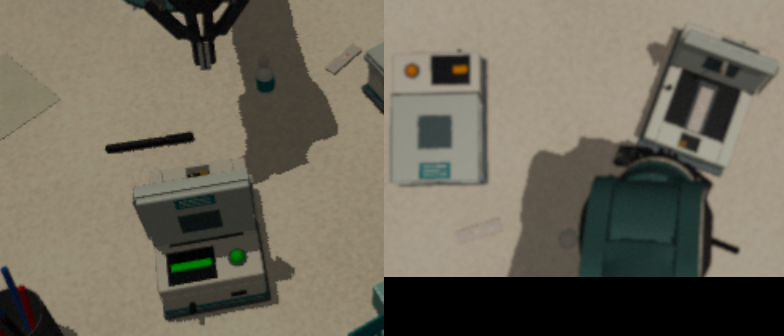

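The left half shows the cover standing open, with its mark at about (195,202) and the finger clear at (205,50). The right half shows the cassette in its nest at (705,108) and the amber cover shut. I'll check the angle by depth, then hand in.

```bash
python3 - <<'E'
from h import *
im,d=snap('scene','s7'); 
h=np.array([605.7,-219.4]);x=np.array([.949,-.316])
P=np.array([unproj('scene',d,110+195/1.6+i,140+202/1.6+j) for i in(-4,0,4) for j in(-2,0,2)])
Q=np.array([unproj('scene',d,110+200/1.6+i,140+221/1.6+j) for i in(-4,0,4) for j in(-2,0,2)])
p,q=np.median(P,0),np.median(Q,0)
for r in(p,q): print(r,(r[:2]-h)@x)
a=np.arctan2(p[2]-86,-(p[:2]-h)@x); print('theta~',a+np.arctan2(7,112), 'slope', np.arctan2(p[2]-q[2],-((p-q)[:2]@x)))
d0=np.load('pics/scene0.npy'); dd=np.load('pics/s6.npy'); print('change s6-s7',np.nanmax(np.abs(d-dd)[230:290,190:270]))
if a>1.4: env.finish_job(); print('done')
E
```

```text
[ 628.52787171 -227.39267848  196.53105331] 24.189336651440737
[ 620.07736477 -224.86277127  139.68072815] 15.370354891910743
theta~ 1.8486649493534655 slope 1.7246959813774232
change s6-s7 1221.326
the job is handed in; nothing more can be done
done
```

The green-lamp reader's cover is standing wide open by itself at about 1.72 rad, and the job is handed in at about 8.4 s on the robot's clock, well inside the 42 s limit.

**What I did:** I pressed the cover's mark down to its hard stop (about 12 N at the wrist) and pulled the finger away. The cover sprang ajar; the mark measured 151 mm high against about 148 expected. I then pushed the front edge up and back from below, about 38 mm to one side of the striker, and withdrew.

**Last checks:**
- **Cover angle:** The slope along the cover gives 1.72 rad, and the mark's position agrees once corrected. The 1.85 my script printed added a small offset with the wrong sign.
- **Everything else:** In the last pictures the amber cover is shut and the test lies in its nest. The used strip and dropper look undisturbed. The marker also looks in place, and it is the thing nearest the arm's path. I judged these by eye. The pen cup, gel bottle and tube rack were mostly outside those crops; the arm stayed well clear of them.
- **Robot:** The fingers were clear of the cover by well over 100 mm, and the wrist force was about 1 N, within its noise.

**Problems:**
- **Stillness check:** Comparing the depth of the last two pictures gave a single-pixel maximum of 1221 mm. That is probably a missing reading or an edge, so it doesn't show that the cover was at rest.
- **Refused call:** One retract call was refused for a wrong number count, which held the press slightly longer.
- **Joint 6:** It reached its lower limit on the first approach, so I worked with less tilt.

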